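Shift the rack shaker into top gear

ROBOT

A 6-joint arm with a two-finger parallel gripper is mounted at the origin on the work surface. World frame = base frame: x ahead of the robot, y to its left, z up, the work surface at z = 0. Lengths are in m, angles in degrees, forces in N, time in s.
With the tool pointing down it reaches from about 0.325 to 0.9 m from the base axis. Payload 3.5 kg.
Tool frame: the origin (TCP) lies at the very end of the fingers, on their centre line; the grasp point (between the pads) lies arm.pinch_z behind it (arm.pinch_z is the distance from the TCP to the grasp point, in m); z points along the fingers, y is the line along which they close (so a half turn about z gives the same grasp; the last joint's range is limited). The gripper opens to 85 mm and grips with 20 to 120 N. Pads are 22 mm wide; open, the fingers measure 114 mm over their backs; the gripper's body (76 mm by 85 mm) begins 54 mm behind the grasp point. The pads swing forward as they close: fully open they stand 13 mm farther back than shut.
Start: joints at [-77.028, 15.837, -1.513, 72.651, 0, 84.076], TCP at [0.202, -0.591, 0.194] pointing down, gripper open.
Joint ranges: [-178.77, 178.77], [-48.84, 107.48], [-61.69, 71.31], [-111.58, 123.2], [-90, 87.43], [-180, 180]. Speed limits (degrees/s): [147.25, 147.25, 180, 180, 180, 180].

INTERFACE

Orientations are given as [roll, pitch, yaw] about the fixed x, y, z axes, in that order (R = Rz(yaw) Ry(pitch) Rx(roll)).
In Python, from bench import arm, optics, job_done gives the robot as it stands.
- The arm moves only by the tool step_arm, never from a script. Its argument "deltas" is text: rows parted by semicolons, each of 4 numbers parted by spaces: the shift along the tool's x, y, z in m, then the turn about the tool's z in rad. A call has 1 to 12 rows; each row shifts and turns the commanded pose from where the row before left it, along the tool's axes as they then stand; what a row does not reach is not made up. A row lasts 1/8 s, in which the tool goes at most 62.5 mm and 10.7 degrees, less where a joint would pass 70% of its speed; a pose out of reach is approached as far as the arm can. A call is refused whole if a number of a shift passes 0.0625 or a number of a turn 0.188, either way. A call with a gripper value outside its range is refused whole. "fingers" is the gripper's target within -1 to 1 (shut at 1, half-way at 0, fully open at -1), set as the call begins (left out, the last holds). The fingers move at their own pace and stop on an object; the grip force is fixed at half the most. Time passes only in rows, so rows that do not move let the fingers close. It gives the time, the measured TCP pose, the force, the opening and the grip force at its end, in the units of the state.
- arm.sense(): the state, without advancing time (a new reading comes with each control period).
- optics.camera(name): name is "scene" or "side" or "wrist"; returns a dict with "frame" (420x560x3 uint8, blue, green, red), "vertical_fov" (degrees; the focal length in pixels is half the picture's height over the tangent of half this angle, whatever the lens; pixels are square), "cx", "cy" (the principal point, pixels), "xyz" and "rotation" of the camera in the world. Camera axes: x right, y down, z forward; pixel columns grow to the right and rows downward; lengths in m; the calibration is good to about 2 mm. A picture is of the moment at which its call begins. There is no depth.
- job_done(): hands the job in; it is judged then, once.
The state is a dict: "t": time; "joint_pos": joint angles; "joint_velocities": joint speeds; "tau": joint torques, N m; "eef_pos": TCP position; "tool_rot": TCP orientation; "ft_force": force on the tool from outside, world axes, zero at the start; "moment": the same for the moment, N m; "opening": opening from 0.0 (shut) to 1.0 (fully open); "grip_force": force on a finger pad.
Only numpy, scipy, OpenCV 4.12 (cv2) and the standard library are available. Lean on these libraries where they do the work, as an engineer would, in place of code of your own. Each camera call takes 0.05 s, during which the arm holds its last target. There are 200 camera calls.

TASK

Shift the tube shaker into top gear: push its gear lever through the H-shaped gate into the four-dot slot (the right-hand channel, at the back, seen from the shaker's front panel on the robot's side) until it is fully home, and leave it there. Push the lever with the fingertips or the outside of the fingers, without forcing it and never taking the knob or rod between the fingers, and leave the racks, tubes, pen and everything else on the bench where they are.

Things in the scene. Friction and masses are not known exactly. Their poses are not given: they have to be found in the camera images.
- shaker: The rack shaker: cream casing 260 x 450 mm, 85 mm high, gear console (225 x 200 mm, top 150 mm above the bench) at its right end, rack platform at its left. Origin: on the bench under the gate's centre. +x to its back, away from the front panel with the dials, +y to its left, towards the platform, whose rim begins 125 mm from the origin; the rack on it reaches 182 mm above the bench.
- gate_centre (a point): Centre of the H gate, on the top face of the steel gate plate (134 x 104 x 8 mm), 158 mm above the bench; axes as shaker. Two channels along x, 14 mm wide, at y = +15 mm (left) and -15 mm (right), end 27 mm before and behind it; only the neutral cross slot along y (x -8 to +8 mm) joins them. Slots: left front one stamped dot, left back two, right front three, right back four.
- four_dot_slot (a point): Point on the plate's top face where the lever's axis stands, near enough, when fully home in the right back slot: 22 mm behind and 15 mm right of gate_centre. Axes as shaker.
- knob (a point): Centre of the black ball knob, 34 mm in diameter, on top of the gear lever, 239 mm above the bench with the lever upright. It swings 165 mm from the pivot, which lies 84 mm below gate_centre: it stands about 41 mm before or behind the gate's centre with the lever at a slot's end, and 31 mm left or right of it in a channel.
- shaft (a point): Point on the axis of the lever's bare steel rod (10 mm diameter), 38 mm below the knob's centre; z along the rod to the knob. The lever stays where it is left (no spring); moving it takes about 3 N at the knob.
- cross (a joint): Sideways tilt of the lever (rad): 0 in the middle, -0.186 in the left channel, +0.186 in the right channel (play about 0.013 either way); positive leans right, to the shaker's -y. At the start the lever is in the left channel.
- shift (a joint): Fore and aft tilt of the lever (rad): 0 neutral, about -0.258 fully home in a front slot, +0.258 in a back slot; positive leans to the shaker's back. The lever crosses between channels only near neutral: within about 0.035 freely, to about 0.06 the round noses of the tongues guide it in. At the start it may be anywhere along the left channel, front slot to back slot.
- shaker_rack: White foam rack, 110 x 180 x 40 mm, with orange-capped tubes (68 mm high over the caps), loose on the shaker's platform. Origin: centre of its underside.
- tube_block: Small foam block with two capped tubes, 34 x 58 mm, 56 mm high, loose on the console behind and right of the gate. Origin: centre of its underside.
- marker_pen: Marker pen, 130 mm long, 14 mm thick, lying on the console in front of the gate, along y. Origin: centre of its underside.
- water_bottle: Clear water bottle, 64 mm diameter, 190 mm high, on the bench. Origin: centre of its underside.
- wipes_box: White box of wipes, 110 x 200 x 85 mm, on the bench to the right. Origin: centre of its underside.
- spray_bottle: Spray bottle, 76 mm diameter, 218 mm high, on the bench to the right. Origin: centre of its underside.
- swab_tin: Square steel tin of wrapped swabs, 85 x 85 mm, about 190 mm high over the swabs, on the bench to the left. Origin: centre of its underside.
- spare_rack: Foam rack of capped tubes like shaker_rack, on the bench to the left. Origin: centre of its underside.

How it is judged (in metres and radians):
On the way:
1. the lever has come across through neutral into the right-hand channel (value of joint cross above 0.13 rad and value of joint shift between -0.19 and 0.19 rad), for 0.04 s.
At the end, for the whole second after the job is handed in: The lever stands at rest in the right back (four-dot) slot, fully home: joint shift above 0.225 (the slot's end is at about 0.258) and joint cross above 0.15 (value of joint shift above 0.225 rad and value of joint cross above 0.15 rad and velocity of joint shift between -0.05 and 0.05 rad/s); the robot touches nothing.
It fails at once if the knob or the rod is taken between the fingers (distance between the grasp point and knob below 0.015 m or distance between the grasp point and shaft below 0.009 m).
It fails at once if the lever or the shaker is forced: pushed with more than 60 N (contact force between the fingers and shaker above 60 N).
It fails at once if something standing on the shaker (rack, tube block or pen) is moved or lifted by more than 20 mm (distance of any of shaker_rack, tube_block, marker_pen from where it was at the start of the episode above 0.02 m).
It fails at once if something loose on the bench is moved or lifted by more than 20 mm (distance of any of water_bottle, wipes_box, spray_bottle, swab_tin, spare_rack from where it was at the start of the episode above 0.02 m).
It also fails if it takes over 51 s, if anything falls off the work surface, if the arm or the gripper's body presses on something with over 40 N, if the wrist force passes 120 N, or if a joint passes its speed limit or range.

## Working session

There is one attempt and no reset: what is moved stays moved. The work goes in short steps, Python scripts to look and compute and a tool call to move; the robot and the scene stay as the last step left them, time stands still between calls to the robot, and variables do not carry over. Pictures are saved under pics/ and viewed, at most 10 in all, crops included, and the job is handed in when it is done.

Besides the shell and the picture viewer there is one more tool, called after "Request:" as name(argument=value, ...) on one line, values as JSON. step_arm: Moves the arm, as the interface text tells. Its arguments: {"type":"object","properties":{"deltas":{"type":"string"},"fingers":{"type":"number"}},"required":["deltas"]}

```bash
mkdir -p pics; cat > h.py <<'E'
import numpy as np, cv2
from bench import arm, optics, job_done
def K(c):
    f=c["frame"].shape[0]/2/np.tan(np.radians(c["vertical_fov"])/2); return f
def ray(c,u,v):
    f=K(c); d=np.array([(u-c["cx"])/f,(v-c["cy"])/f,1.]); d=np.array(c["rotation"])@d
    return np.array(c["xyz"]),d/np.linalg.norm(d)
def onz(c,u,v,z):
    o,d=ray(c,u,v); return o+d*(z-o[2])/d[2]
def tri(*cuv):
    A=0;b=0
    for c,u,v in cuv:
        o,d=ray(c,u,v); P=np.eye(3)-np.outer(d,d); A=A+P; b=b+P@o
    return np.linalg.solve(A,b)
def proj(c,p):
    q=np.array(c["rotation"]).T@(np.array(p)-c["xyz"]); return q[:2]/q[2]*K(c)+[c["cx"],c["cy"]]
E
python3 - <<'E'
from h import *
import pickle
s=arm.sense(); print(s, arm.pinch_z)
cs={}
for n in("scene","side","wrist"):
    c=optics.camera(n); cs[n]=c; cv2.imwrite(f"pics/{n}0.png",c["frame"]); print(n,c["xyz"],np.round(c["rotation"],3).tolist(),c["vertical_fov"],c["cx"],c["cy"])
pickle.dump(cs,open("c0.pkl","wb"))
E
```

```text
{'t': 0.0, 'joint_pos': array([-7.70289798e+01,  1.58798317e+01, -1.59836081e+00,  7.26498763e+01,
       -1.61048390e-03,  8.40753378e+01]), 'joint_velocities': array([-0.02770418,  0.02979954,  0.05032029, -0.04009965,  0.01473744,
       -0.07919927]), 'tau': array([ 1.60217252e-03, -4.45504260e+01,  2.95206964e+01,  1.63195620e-02,
       -1.42012141e-04, -8.32864146e-06]), 'eef_pos': array([ 0.20218841, -0.59048211,  0.19263847]), 'tool_rot': array([-1.79872449e+02, -1.16174653e-02,  1.88956713e+01]), 'ft_force': array([-0.97266145, -0.39180641, -0.45011957]), 'moment': array([0.03290897, 0.02929395, 0.02013374]), 'grip_force': 0.0, 'opening': 0.9983877357353002} 0.0187
scene [1.21207307 0.08287233 1.30462523] [-148.729, 0.806, 95.582] 51.00485052395476 277.54490436191645 210.0989016633429
side [ 0.22019977 -0.86435764  1.29583074] [-140.801, 0.516, -20.912] 54.852566624239614 283.0406598884129 210.38561949287615
wrist [ 0.27585177 -0.56658326  0.37393163] [162.546, 0.097, -71.088] 68.52943748882478 282.36684027625597 210.92415468032712
```

View pics/scene0.png

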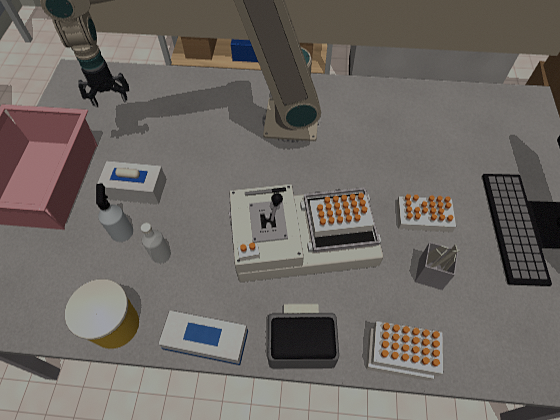

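View pics/side0.png

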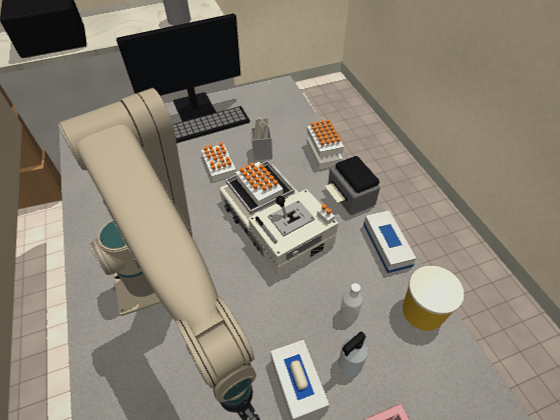

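The scene picture shows the shaker console at about (265,225) and the knob at about (277,200). In the side picture the knob is at about (281,201) and the plate at about (293,217). Both need enlarged crops, and the rotation comes as roll, pitch, yaw.

```bash
sed -i 's/^def K/from scipy.spatial.transform import Rotation as Ro\ndef R(c): return Ro.from_euler("xyz",c["rotation"],degrees=True).as_matrix()\ndef K/; s/np.array(c\["rotation"\])/R(c)/' h.py
python3 - <<'E'
from h import *
import pickle
cs=pickle.load(open("c0.pkl","rb"))
a=cv2.resize(cs["scene"]["frame"][175:275,225:325],None,fx=4,fy=4,interpolation=cv2.INTER_CUBIC)
b=cv2.resize(cs["side"]["frame"][170:270,240:340],None,fx=4,fy=4,interpolation=cv2.INTER_CUBIC)
cv2.imwrite("pics/crop0.png",np.hstack([a,b]))
print(onz(cs["scene"],277,200,.239),onz(cs["side"],281,201,.239),tri((cs["scene"],277,200),(cs["side"],281,201)))
E
```

```text
[5.35726370e-01 1.40228117e-04 2.39000000e-01] [ 0.52729133 -0.01439873  0.239     ] [ 0.5297259  -0.00225332  0.22653026]
```

View pics/crop0.png

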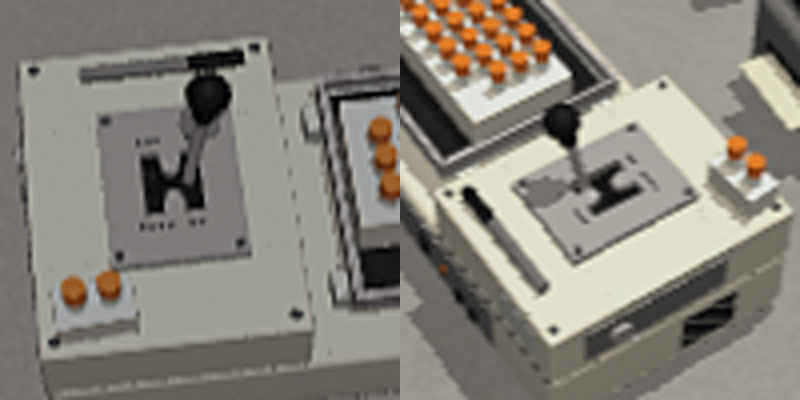

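The left crop (scene) shows the knob at (208,95), the H crossbar at (174,186) and console screws at (34,71), (254,47), (296,314) and (55,342). In the right crop (side) the knob is at (162,122), the crossbar at (205,187) and the screws at (49,193), (263,84), (393,210) and (153,329). The lever is in the front left slot.

```bash
python3 - <<'E'
from h import *
import pickle
cs=pickle.load(open("c0.pkl","rb"))
S=lambda u,v:(cs["scene"],225+(u+.5)/4-.5,175+(v+.5)/4-.5)
D=lambda u,v:(cs["side"],240+(u+.5)/4-.5,170+(v+.5)/4-.5)
pts=dict(FR=((34,71),(153,329)),FL=((254,47),(49,193)),BL=((296,314),(263,84)),BR=((55,342),(393,210)),
 knob=((208,95),(162,122)),H=((174,186),(205,187)),pFR=((98,112),(172,265)),pBL=((250,252),(235,123)),pBR=((117,268),(298,197)),pFL=((235,105),(113,183)),
 cap1=((73,291),(357,165)),cap2=((109,283),(336,147)),penL=((243,58),(65,190)),penR=((80,75),(147,290)))
P={}
for k,(a,b) in pts.items(): P[k]=tri(S(*a),D(*b)); print(k,P[k].round(4), onz(*S(*a),.158).round(4)[:2],onz(*D(*b),.158).round(4)[:2])
c=sum(P[k] for k in("FR","FL","BL","BR"))/4
xa=P["BL"]+P["BR"]-P["FL"]-P["FR"]; ya=P["BL"]+P["FL"]-P["BR"]-P["FR"]
print(c,np.degrees(np.arctan2(xa[1],xa[0])),np.degrees(np.arctan2(-ya[0],ya[1])),np.linalg.norm(xa)/2,np.linalg.norm(ya)/2)
E
```

```text
FR [ 0.4631 -0.1483  0.1486] [ 0.4683 -0.1457] [ 0.4618 -0.155 ]
FL [0.4263 0.0223 0.1497] [0.4306 0.0238] [0.4257 0.0144]
BL [0.6568 0.0725 0.1509] [0.6592 0.0735] [0.6548 0.0654]
BR [ 0.7008 -0.1031  0.1521] [ 0.6967 -0.0961] [ 0.7035 -0.1145]
knob [ 0.5271 -0.0029  0.2322] [ 0.4785 -0.0079] [0.5493 0.0559]
H [ 0.5593 -0.0261  0.1533] [ 0.5616 -0.0253] [ 0.5581 -0.0299]
pFR [ 0.5    -0.0933  0.1523] [ 0.5015 -0.0908] [ 0.5    -0.0994]
pBL [0.6119 0.0348 0.1545] [0.6121 0.0363] [0.6118 0.0302]
pBR [ 0.6323 -0.0624  0.15  ] [ 0.634  -0.0594] [ 0.6311 -0.0706]
pFL [0.4832 0.0119 0.1509] [0.4858 0.0138] [0.4828 0.0044]
cap1 [ 0.6771 -0.084   0.1994] [ 0.6554 -0.0888] [ 0.6956 -0.0563]
cap2 [ 0.6686 -0.0594  0.1999] [ 0.6466 -0.0636] [ 0.6867 -0.0301]
penL [0.4403 0.0155 0.155 ] [0.4417 0.0161] [0.4401 0.0125]
penR [ 0.4697 -0.1117  0.1554] [ 0.4688 -0.1093] [ 0.4708 -0.1161]
[ 0.5617479  -0.03912142  0.15031385] 11.508243109458613 13.133428890778363 0.23891127234796636 0.1777778738095529
```

Request:
step_arm(deltas="0 0 -0.03 0.04; 0 0 -0.05 0.04; 0 0 -0.05 0.037; 0 0 0 0", fingers=1)

```text
t: 0.65
eef_pos: [0.203, -0.5939, 0.3293]
tool_rot: [179.5, -0.0, 12.2]
ft_force: [-0.7, -0.6, -0.1]
opening: 0.145
grip_force: 0.0
```

Request:
step_arm(deltas="0.0323 -0.0423 0 0; 0.0323 -0.0423 0 0; 0.0323 -0.0423 0 0; 0.0323 -0.0423 0 0; 0.0323 -0.0423 0 0; 0.0323 -0.0423 0 0; 0.0323 -0.0423 0 0; 0.0323 -0.0423 0 0; 0.0323 -0.0423 0 0; 0.0323 -0.0423 0 0; 0.02 -0.03 0 0; 0 0 0 0")

```text
t: 2.15
eef_pos: [0.4417, -0.074, 0.3224]
tool_rot: [-179.9, 0.1, 12.4]
ft_force: [-0.7, -0.9, 0.0]
opening: -0.004
grip_force: 0.0
```

```bash
python3 - <<'E'
from h import *
import pickle
c=optics.camera("wrist"); pickle.dump(c,open("w1.pkl","wb")); print(c["xyz"],c["rotation"])
f=c["frame"].copy()
G=np.array([.558,-.0265,.158]);a=np.radians(12.2);M=np.array([[np.cos(a),-np.sin(a)],[np.sin(a),np.cos(a)]])
for p in[(-67,-52),(-67,52),(67,52),(67,-52),(0,0)]:
    q=np.r_[G[:2]+M@np.array(p)/1e3,.158]; cv2.circle(f,tuple(int(t) for t in proj(c,q)),3,(0,0,255),1)
cv2.imwrite("pics/w1.png",f)
E
```

```text
[ 0.51802326 -0.05813369  0.50338386] [ 1.62421573e+02  6.38516006e-02 -7.75343497e+01]
```

View pics/w1.png

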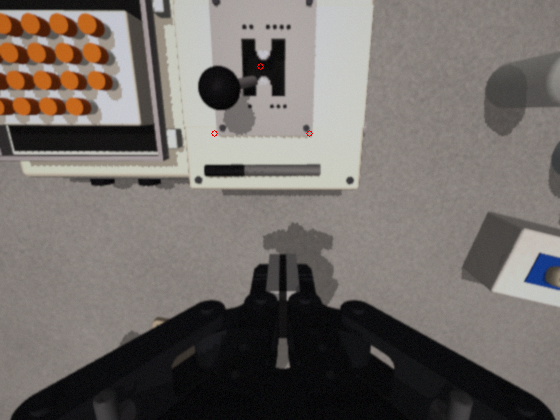

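The H centre is at (264,67), about 4 px right of my prediction. The knob is at (219,88) and the closed fingertips at about (283,262).

```bash
python3 - <<'E'
from h import *
import pickle
c=pickle.load(open("w1.pkl","rb"))
cs=pickle.load(open("c0.pkl","rb"))
h=onz(c,264,67,.158);k=onz(c,219,88,.235);print(h,k)
print([onz(c,*p,.15).round(4) for p in[(198,180),(350,180)]])
S=(cs["scene"],225+208.5/4-.5,175+95.5/4-.5);D=(cs["side"],240+162.5/4-.5,170+122.5/4-.5)
k=tri(S,D,(c,219,88))
S=(cs["scene"],225+174.5/4-.5,175+186.5/4-.5);D=(cs["side"],240+205.5/4-.5,170+187.5/4-.5)
g=tri(S,D,(c,264,67))
a=np.radians(12.2);M=np.array([[np.cos(a),-np.sin(a)],[np.sin(a),np.cos(a)]])
print(k,g,M.T@(k-g)[:2],M.T@(arm.sense()["eef_pos"]-g)[:2])
E
```

```text
[ 0.55797886 -0.02964602  0.158     ] [ 0.52594056 -0.00344361  0.235     ]
[array([0.4243, 0.0223, 0.15  ]), array([ 0.4626, -0.1507,  0.15  ])]
[ 0.52669464 -0.00285057  0.23204265] [ 0.55894424 -0.02733592  0.15359052] [-0.02634691  0.03074751] [-0.1249087  -0.02192512]
```

Request:
step_arm(deltas="0.01 -0.025 0.02 0; 0.01 -0.025 0.025 0; 0 0 0.025 0; 0 0 0.025 0; 0 0 0 0")

```text
t: 2.82
eef_pos: [0.4485, -0.0236, 0.2262]
tool_rot: [-179.9, 0.3, 12.1]
ft_force: [0.5, -0.3, -0.4]
opening: 0.004
grip_force: 0.0
```

```bash
cat >> h.py <<'E'
G=np.array([.558,-.029]);_a=np.radians(12.3);M=np.array([[np.cos(_a),-np.sin(_a)],[np.sin(_a),np.cos(_a)]])
def loc(p): return M.T@(np.array(p)[:2]-G)
def st():
    s=arm.sense(); print("loc",loc(s["eef_pos"]).round(4),"z",s["eef_pos"][2].round(4),s["tool_rot"].round(1),"F",(M.T@s["ft_force"][:2]).round(1),s["ft_force"][2].round(1),s["t"])
E
python3 -c "
from h import *
st()"
```

```text
loc [-0.1059  0.0286] z 0.2262 [-179.9    0.3   12.1] F [ 0.5 -0.4] -0.4 2.825
```

Request:
step_arm(deltas="0.015 0 0 0; 0.015 0 0 0; 0.012 0 0 0; 0.005 0 0 0; 0.005 0 0 0; 0.004 0 0 0; 0.004 0 0 0; 0.004 0 0 0")

```text
t: 3.82
eef_pos: [0.5136, -0.0094, 0.2288]
tool_rot: [-180.0, 0.0, 12.2]
ft_force: [-0.2, -1.1, -0.0]
opening: -0.005
grip_force: 0.0
```

```bash
python3 - <<'E'
from h import *
st()
c=optics.camera("wrist"); cv2.imwrite("pics/w2.png",c["frame"]); 
E
```

```text
loc [-0.0392  0.0286] z 0.2288 [-180.     0.    12.2] F [-0.4 -1. ] -0.0 3.825
```

View pics/w2.png

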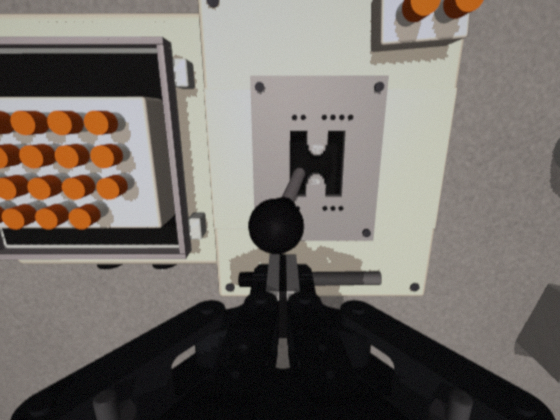

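The knob is at (276,226), just touching the finger front edge at about y=255. The crossbar is at (317,165).

```bash
cat >> h.py <<'E'
def look(name=None):
    c=optics.camera("wrist")
    if name: cv2.imwrite(name,c["frame"])
    g=cv2.cvtColor(c["frame"],cv2.COLOR_BGR2GRAY); return c,g
E
python3 - <<'E'
from h import *
c=optics.camera("wrist")
print(loc(onz(c,276,226,.236)),loc(onz(c,317,165,.158)),proj(c,arm.sense()["eef_pos"]))
for p in[(260,87),(378,87),(366,233)]: print(loc(onz(c,*p,.158)))
E
```

```text
[-0.025321    0.03147323] [-0.0009578 -0.0007779] [281.06848383 242.22790338]
[0.05854746 0.04450398]
[ 0.05840785 -0.04529765]
[-0.06073303 -0.04565892]
```

```bash
python3 - <<'E'
from h import *
import pickle
c1=pickle.load(open("w1.pkl","rb")); c=optics.camera("wrist"); s=arm.sense()
e=s["eef_pos"]; Rt=Ro.from_euler("xyz",s["tool_rot"],degrees=True).as_matrix()
w=[f["frame"][200:310,230:340] for f in(c1,c)]
o=[]
for i,im in enumerate(w):
    im=cv2.resize(im,None,fx=3.6,fy=3.6,interpolation=cv2.INTER_CUBIC)
    for q,col in(((0,0,0),(0,0,255)),((.011,0,0),(0,255,0)),((.0,0,-.0187),(255,0,0)),((0.011,0.0145,0),(0,255,255))):
        p=(proj(c,e+Rt@np.array(q))-[230,200])*3.6; cv2.circle(im,tuple(int(t) for t in p),4,col,2); 
    o.append(cv2.convertScaleAbs(im,alpha=1.6,beta=20))
cv2.imwrite("pics/z.png",np.hstack(o))
x=optics.camera("side"); cv2.imwrite("pics/side2.png",cv2.resize(x["frame"][150:250,230:330],None,fx=5,fy=5,interpolation=cv2.INTER_CUBIC))
E
```

```text
(no output)
```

View pics/z.png

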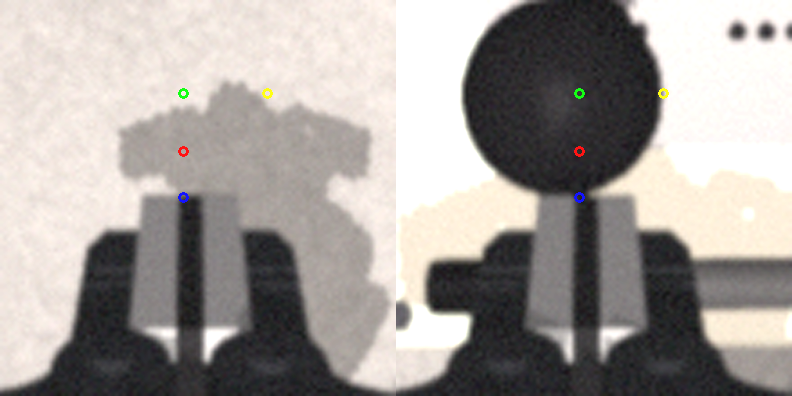

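View pics/side2.png

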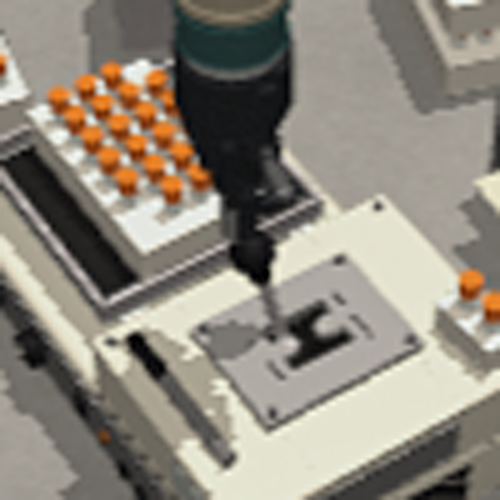

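The side crop shows the finger ending at about (235,238), right at the knob (257,258). I'll compare that with the projected TCP.

```bash
python3 - <<'E'
from h import *
x=optics.camera("side"); s=arm.sense(); e=s["eef_pos"]; Rt=Ro.from_euler("xyz",s["tool_rot"],degrees=True).as_matrix()
for q in((0,0,0),(.011,0,0),(-.011,0,0),(0,0,-.0187),(-.01,0,-.0187)): print(q,((proj(x,e+Rt@np.array(q))-[230,150])*5).round(0))
k=M@np.array([-.0253,.0315])+G
print("knob",((proj(x,[*k,.235])-[230,150])*5).round(0)); st()
E
```

```text
(0, 0, 0) [234. 265.]
(0.011, 0, 0) [247. 258.]
(-0.011, 0, 0) [220. 272.]
(0, 0, -0.0187) [233. 248.]
(-0.01, 0, -0.0187) [221. 254.]
knob [249. 248.]
loc [-0.0394  0.0286] z 0.2288 [-180.     0.    12.2] F [ 0.2 -0.9] 0.9 4.075
```

The pictures put the real fingertip about 35 mm above the reported TCP. I'll back off, lower the tool and check.

Request:
step_arm(deltas="-0.013 0 0 0; -0.013 0 0 0; 0 0 0.01 0; 0 0 0.01 0; 0 0 0.01 0; 0 0 0 0")

```text
t: 4.82
eef_pos: [0.4872, -0.0148, 0.1973]
tool_rot: [-179.9, 0.2, 12.2]
ft_force: [0.1, -1.2, -0.4]
opening: 0.001
grip_force: 0.0
```

```bash
python3 - <<'E'
from h import *
st()
x=optics.camera("side");c=optics.camera("wrist"); s=arm.sense(); e=s["eef_pos"]; Rt=Ro.from_euler("xyz",s["tool_rot"],degrees=True).as_matrix()
a=cv2.resize(x["frame"][165:235,240:310],None,fx=5.7,fy=5.7,interpolation=cv2.INTER_CUBIC)
b=cv2.resize(c["frame"][180:320,200:340],None,fx=2.85,fy=2.85,interpolation=cv2.INTER_CUBIC)
p=(proj(x,e)-[240,165])*5.7; print(p)
cv2.imwrite("pics/z2.png",cv2.convertScaleAbs(np.hstack([a,b]),alpha=1.7,beta=20))
E
```

```text
loc [-0.0662  0.029 ] z 0.1973 [-179.9    0.2   12.2] F [-0.2 -1.2] -0.4 4.825
[175.09683734 266.43800461]
```

View pics/z2.png

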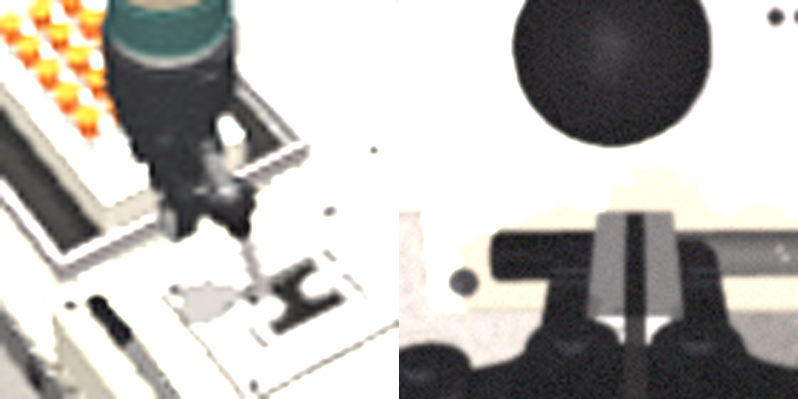

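Request:
step_arm(deltas="0 0 0.006 0; 0.004 0 0 0; 0.004 0 0 0; 0.004 0 0 0; 0.004 0 0 0; 0.003 0 0 0; 0.003 0 0 0; 0 0 0 0")

```text
t: 5.92
eef_pos: [0.5098, -0.0102, 0.1927]
tool_rot: [-180.0, 0.0, 12.2]
ft_force: [-1.9, 0.3, 1.0]
opening: -0.001
grip_force: 1.2
```

```bash
cat >> h.py <<'E'
def knob():
    c=optics.camera("wrist"); g=cv2.GaussianBlur(cv2.cvtColor(c["frame"],cv2.COLOR_BGR2GRAY),(3,3),0)
    h=cv2.HoughCircles(g,cv2.HOUGH_GRADIENT,1,30,param1=120,param2=12,minRadius=24,maxRadius=42)
    for u,v,r in h[0][:3]:
        if g[int(v),int(u)]<80:
            z=.232
            for _ in range(4):
                l=loc(onz(c,u,v,z)); z=.074+np.sqrt(max(.165**2-l@l,0))
            print("knob px",u,v,r,"loc",l.round(4),"shift~",np.arctan2(l[0],.16).round(3),"cross~",-np.arctan2(l[1],.16).round(3))
E
python3 -c "
from h import *
st();knob()"
```

```text
loc [-0.0431  0.0286] z 0.1927 [-180.     0.    12.2] F [-1.8  0.7] 1.0 5.925
knob px 273.5 224.5 35.5 loc [-0.0161  0.032 ] shift~ -0.1 cross~ -0.198
```

Request:
step_arm(deltas="0.004 0 0 0; 0.004 0 0 0; 0.004 0 0 0; 0.003 0 0 0; 0.001 0 0 0; 0 0 0 0")

```text
t: 6.72
eef_pos: [0.5255, -0.007, 0.1928]
tool_rot: [180.0, -0.0, 12.2]
ft_force: [-2.7, -0.3, 1.3]
opening: 0.002
grip_force: 1.1
```

```bash
python3 -c "
from h import *
st();knob()"
```

```text
loc [-0.0271  0.0285] z 0.1928 [180.   -0.   12.2] F [-2.7  0.3] 1.3 6.725
knob px 272.5 225.5 35.9 loc [-0.0003  0.0324] shift~ -0.002 cross~ -0.2
```

Request:
step_arm(deltas="-0.01 0 0 0; -0.02 0 0 0; 0 -0.017 0 0; 0 -0.017 0 0; 0 -0.018 0 0; 0.015 0 0 0; 0.02 0 0 0; 0.022 0 0 0; 0 0 0 0")

```text
t: 7.9
eef_pos: [0.543, 0.0501, 0.1926]
tool_rot: [180.0, -0.1, 12.2]
ft_force: [-0.8, -0.7, 0.4]
opening: 0.006
grip_force: 0.0
```

```bash
python3 -c "
from h import *
st();knob()"
```

```text
loc [0.0021 0.0804] z 0.1926 [ 1.80e+02 -1.00e-01  1.22e+01] F [-0.9 -0.5] 0.4 7.9
knob px 377.5 282.5 35.8 loc [-0.0017  0.0315] shift~ -0.011 cross~ -0.195
```

Knob is near neutral (about -0.01 rad). Now pushing to the right.

Request:
step_arm(deltas="0 0.006 0 0; 0 0.006 0 0; 0 0.005 0 0; 0 0.005 0 0; 0 0.004 0 0; 0 0.004 0 0; 0 0.004 0 0; 0 0 0 0")

```text
t: 8.95
eef_pos: [0.5483, 0.0164, 0.1935]
tool_rot: [-180.0, -0.1, 12.2]
ft_force: [-0.5, 3.5, 2.8]
opening: -0.003
grip_force: 1.9
```

```bash
python3 -c "
from h import *
st();knob()"
```

```text
loc [0.0002 0.0465] z 0.1935 [-1.80e+02 -1.00e-01  1.22e+01] F [0.3 3.5] 2.8 8.95
```

Request:
step_arm(deltas="0 0.004 0 0; 0 0.004 0 0; 0 0.004 0 0; 0 0.004 0 0; 0 0.004 0 0; 0 0.004 0 0; 0 0.004 0 0; 0 0 0 0")

```text
t: 10.0
eef_pos: [0.5537, -0.0116, 0.1927]
tool_rot: [180.0, 0.0, 12.2]
ft_force: [-0.6, 2.2, 2.4]
opening: -0.003
grip_force: 1.0
```

```bash
python3 - <<'E'
from h import *
st()
c=optics.camera("wrist"); cv2.imwrite("pics/w3.png",c["frame"][60:360,160:500])
knob()
E
```

```text
loc [-0.0005  0.0179] z 0.1927 [180.    0.   12.2] F [-0.1  2.3] 2.4 10.0
knob px 341.5 280.5 36.6 loc [-0.0016 -0.012 ] shift~ -0.01 cross~ 0.075
```

View pics/w3.png

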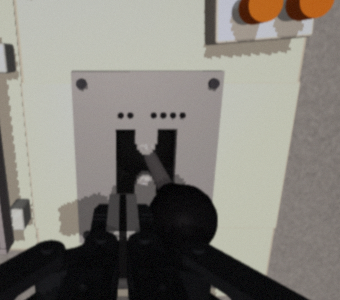

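The knob is at crop (183,216), right of the fingers, and the rod is crossing the neutral slot. Continuing.

Request:
step_arm(deltas="0 0.004 0 0; 0 0.004 0 0; 0 0.004 0 0; 0 0.003 0 0; 0 0.003 0 0; 0 0 0 0")

```text
t: 10.85
eef_pos: [0.5574, -0.0289, 0.1925]
tool_rot: [180.0, 0.0, 12.2]
ft_force: [0.3, 1.6, -1.0]
opening: -0.0
grip_force: 0.7
```

```bash
python3 -c "
from h import *
st();knob()"
```

```text
loc [-0.0006  0.0002] z 0.1925 [180.    0.   12.2] F [0.6 1.5] -1.0 10.85
knob px 338.5 278.5 36.6 loc [-0.0017 -0.0287] shift~ -0.011 cross~ 0.178
```

Request:
step_arm(deltas="0 0.002 0 0; 0 -0.014 0 0; -0.02 0 0 0; -0.022 0 0 0; -0.02 0 0 0; 0 0.02 0 0; 0 0.022 0 0; 0.01 0 0 0; 0.01 0 0 0; 0 0 0 0")

```text
t: 12.15
eef_pos: [0.5239, -0.0664, 0.1927]
tool_rot: [-180.0, -0.0, 12.2]
ft_force: [-0.7, 0.5, -0.4]
opening: -0.001
grip_force: 0.0
```

```bash
python3 -c "
from h import *
st();knob()"
```

```text
loc [-0.0413 -0.0293] z 0.1927 [-180.    -0.    12.2] F [-0.5  0.7] -0.4 12.15
knob px 282.5 197.5 35.8 loc [-0.0006 -0.0301] shift~ -0.003 cross~ 0.186
knob px 54.5 132.5 41.4 loc [0.0274 0.0849] shift~ 0.17 cross~ -0.488
```

Request:
step_arm(deltas="0.007 0 0.005 0; 0.005 0 0 0; 0.005 0 0 0; 0.005 0 0 0; 0.005 0 0 0; 0.005 0 0 0; 0.005 0 0 0; 0.004 0 0 0; 0.004 0 0 0; 0 0 0 0")

```text
t: 13.45
eef_pos: [0.5669, -0.0571, 0.1874]
tool_rot: [-180.0, 0.0, 12.2]
ft_force: [-1.5, -0.2, -1.1]
opening: -0.001
grip_force: 0.9
```

```bash
python3 -c "
from h import *
st();knob()"
```

```text
loc [ 0.0027 -0.0294] z 0.1874 [-180.     0.    12.2] F [-1.5  0.1] -1.1 13.45
knob px 282.5 226.5 35.8 loc [ 0.0301 -0.0303] shift~ 0.186 cross~ 0.187
```

Request:
step_arm(deltas="0.003 0 0 0; 0.003 0 0 0; 0.002 0 0 0; 0.001 0 0 0; 0 0 0 0")

```text
t: 14.12
eef_pos: [0.5757, -0.0555, 0.1878]
tool_rot: [180.0, 0.0, 12.2]
ft_force: [-2.5, -0.5, -1.5]
opening: 0.001
grip_force: 1.2
```

```bash
python3 -c "
from h import *
st();knob()"
```

```text
loc [ 0.0116 -0.0296] z 0.1878 [180.    0.   12.2] F [-2.5  0. ] -1.5 14.125
knob px 279.5 225.5 36.6 loc [ 0.0388 -0.0291] shift~ 0.238 cross~ 0.18
knob px 8.5 246.5 33.5 loc [-0.0242  0.2161] shift~ -0.15 cross~ -0.933
```

Small 1 mm steps now, until the force shows the end stop.

Request:
step_arm(deltas="0.001 0 0 0; 0.001 0 0 0; 0.001 0 0 0; 0 0 0 0")

```text
t: 14.68
eef_pos: [0.577, -0.0551, 0.1876]
tool_rot: [180.0, 0.2, 12.2]
ft_force: [-7.2, -1.2, 0.1]
opening: 0.001
grip_force: 3.3
```

```bash
python3 -c "
from h import *
st();knob()"
```

```text
loc [ 0.013  -0.0296] z 0.1876 [180.    0.2  12.2] F [-7.3  0.4] 0.1 14.675
knob px 280.5 225.5 35.7 loc [ 0.0402 -0.0295] shift~ 0.246 cross~ 0.183
```

Request:
step_arm(deltas="0.001 0 0 0; 0 0 0 0")

```text
t: 14.98
eef_pos: [0.5772, -0.0551, 0.1876]
tool_rot: [180.0, 0.3, 12.2]
ft_force: [-7.5, -2.4, 0.9]
opening: -0.002
grip_force: 4.1
```

Request:
step_arm(deltas="-0.005 0 0 0; -0.015 0 0 0; -0.025 0 0 0; -0.02 0 0 0; 0 0 -0.03 0; 0 0 -0.04 0; 0 0 0 0; 0 0 0 0")

```text
t: 15.98
eef_pos: [0.5162, -0.0683, 0.2582]
tool_rot: [180.0, -0.1, 12.2]
ft_force: [-0.5, 0.9, -1.0]
opening: -0.002
grip_force: 0.0
```

```bash
python3 -c "
from h import *
st();look('pics/w4.png');knob()"
```

```text
loc [-0.0492 -0.0295] z 0.2582 [ 1.80e+02 -1.00e-01  1.22e+01] F [-0.3  1. ] -1.0 15.975
knob px 281.5 91.5 27.5 loc [ 0.0413 -0.0297] shift~ 0.252 cross~ 0.183
```

View pics/w4.png

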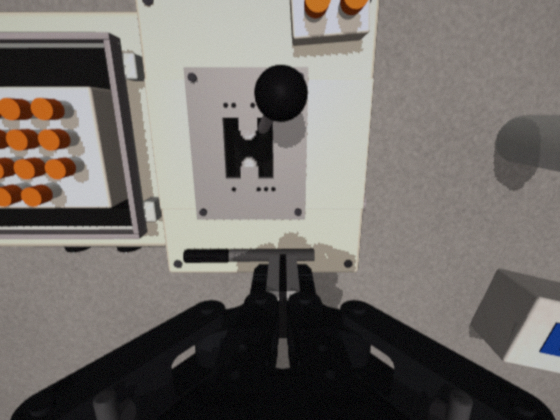

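The knob is at (281,92), over the right back slot, with shift about 0.25 and cross about 0.18. The arm is clear and the pen, rack and block have not moved.

```bash
python3 -c "
from bench import job_done
print(job_done())"
```

```text
the job is handed in; nothing more can be done
None
```

The lever is in the four-dot slot and pushed to its end stop (measured shift about 0.25 rad, cross about 0.18 rad), the arm is clear of everything, and the job is handed in at about 16 s; no verdict was returned.

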